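# Pop the transport cap off the scanner turntable

### The job

Pop the snug square transport cap off the hub of the white turntable unit with the C-shaped puller: hook its two tines under the cap's flange and pull straight up, keeping the gripper itself off the cap meanwhile. Use the puller to set the cap down upright on the rubber mat, draw the tines clear and stand the puller upright on the mat, too. Then take the cap in the gripper and stand it gently upright in the open tray, leaving the jar, mug and mouse where they are.

Things in the scene. Friction and masses are not known exactly. Their poses are not given: they have to be found in the camera images.
- unit: White turntable unit, a low box 200 (x) x 170 (y) x 50 mm high, fixed to the counter; origin at the centre of its underside, z up. Its flat deck is 50 mm above the origin; a 38 mm square steel hub stands 28 mm up from the middle of the deck, inside the cap. Nothing else stands up from the deck by more than 2 mm.
- cap: Square grey plastic cap, 66 mm tall, 160 g: a hollow block 60 x 60 mm over its full height with a square flange round it, sides along its x and y; origin at the centre of its open foot, z up. Starts on the unit's deck over the hub, sides parallel to the unit's. Two spring balls hold it with roughly 8 to 16 N; pulled straight up it pops after rising some 10 mm and is clear of the hub after 30 mm.
- cap_flange (a point): Centre of the underside of the cap's flange, 22 mm above the cap's origin. The flange is 100 x 100 mm and 6 mm thick. The cap standing on any surface leaves this 22 mm gap under the flange for the tines. The block stands 38 mm above the flange, where it can be gripped across 60 mm.
- puller: C-shaped steel puller with a black handle, 350 g, 156 mm tall, standing upright on its two tines on the mat. Origin under the middle of the handle, level with the tines' underside; z up, x the way the tines point. A back plate at x = -66 to -58 mm (92 mm wide up to z = 20, 50 mm above) joins the tines to a top arm 40 mm wide at z = 76 to 86 mm, reaching forward to x = +25 mm.
- puller_tines (a point): Point between the tines at their top face, 6 mm above the puller's origin. The flat tines are 10 mm wide, 6 mm thick, run from x = -62 to +38 mm and are 72 mm apart inside (y = +-36 to +-46 mm). With this point below the cap's origin axis the cap is squarely hooked: tines under the flange, back plate 8 mm clear of it.
- puller_handle (a point): Middle of the puller's upright handle, 121 mm above the puller's origin. The handle is 50 mm along x, 26 mm along y (grip it across this) and 70 mm tall, its top 156 mm above the origin.
- mat: Grey rubber mat, 150 (x) x 280 (y) x 3 mm thick, fixed flat on the counter to one side of the unit (left or right); origin at the centre of its underside.
- tray: Open aluminium tray, 180 x 180 x 35 mm outside, walls and floor 5 mm thick, fixed on the counter on the other side of the unit; origin at the centre of its underside.
- jar: Amber jar with a white cap, 64 mm across, 100 mm tall, loose; a bystander. Origin at the centre of its underside.
- mug: White mug, 80 mm across, 90 mm tall, handle to its +y, loose; a bystander. Origin at the centre of its underside.
- mouse: Grey computer mouse, 100 (x) x 60 x 22 mm, loose, beyond the unit seen from the robot; a bystander. Origin at the centre of its underside.

How it is judged:
By the outcome, as a careful person would: the job done as asked, in the order asked, and still so for the second after the job is handed in, with the robot touching nothing.
It also fails if it takes over 72 s, if anything falls off the work surface, if the arm or the gripper's body presses on something with over 40 N, if the wrist force passes 120 N, or if a joint passes its speed limit or range.

### The arm

A 6-joint arm with a two-finger parallel gripper is mounted at the origin on the work surface. World frame = base frame: x ahead of the robot, y to its left, z up, the work surface at z = 0. Lengths are in m, angles in degrees, forces in N, time in s.
With the tool pointing down it reaches from about 0.3 to 0.75 m from the base axis. Payload 8.5 kg.
Tool frame: the origin (TCP) lies at the very end of the fingers, on their centre line; the grasp point (between the pads) lies 19 mm behind it (env.grasp_offset is the distance from the TCP to the grasp point, in m); y points along the fingers, z is the direction in which the jaws open and shut, and the axes are right-handed (so a half turn about y gives the same grasp; the last joint's range is limited). The gripper opens to 85 mm and grips with 20 to 120 N. Pads are 22 mm wide; open, the fingers measure 114 mm over their backs; the gripper's body (76 mm by 85 mm) begins 54 mm behind the grasp point. The pads swing forward as they close: fully open they stand 13 mm farther back than shut.
Start: joints at [62.149, 21.807, 74.336, -0, 83.858, -12.336], TCP at [0.147, 0.53, 0.231] pointing down, gripper open.
Joint ranges: [-178.18, 178.18], [-50.72, 133.34], [12.68, 142.11], [-81.47, 261.47], [9.98, 163.14], [-165.26, 165.26]. Speed limits (degrees/s): [136.94, 136.94, 180, 180, 180, 180].

### API

Orientations are given as a 3x3 rotation matrix whose columns are the frame's x, y, z axes.
In Python, from rig import env gives the robot as it stands. The module is installed in compiled form; this text tells all that it offers.
- The arm moves only by the shell command python3 -m pendant 'ROWS' [FORCE]. ROWS is JSON, a list of rows, each a list of 3 entries, a list of its own where there are three numbers: the shift along the world's x, y, z as a fraction of full scale, then the turn about the world's z as a fraction of full scale, then the opening, from 0 (shut) to 1 (fully open). A call has 1 to 12 rows; each row shifts and turns the commanded pose from where the row before left it; what a row does not reach is not made up. Full scale, the value 1, is 30 mm for a shift and 5 degrees for a turn. A row lasts 1/12 s, in which the tool goes at most 41.7 mm and 7.16 degrees, less where a joint would pass 70% of its speed; a pose out of reach is approached as far as the arm can. A call with a number of a shift or a turn outside -1 to 1 is refused whole. A call with a gripper value outside its range is refused whole. The fingers move at their own pace and stop on an object; FORCE is the grip in N (left out, the last holds). Time passes only in rows, so rows that do not move let the fingers close. It gives the time, the measured TCP pose, the force and the opening at its end, in the units of the state.
- env.observe(): the state, without advancing time (a new reading comes with each control period).
- env.get_image(name): name is "scene" or "top" or "wrist"; returns (picture, depth): 400x640x3 uint8, red, green, blue; 400x640 float32, m along the optical axis (not along the pixel's ray), 0 where there is no reading.
- env.camera_model(name): a dict with "camera_matrix" (3x3 intrinsics, pixels), "R" (3x3) and "t" (3): a world point X has camera coordinates R X + t; the wrist camera has in their place "tool_from_camera" (4x4, takes a point from camera to tool coordinates, whose origin is the TCP and whose axes are the tool frame's). Camera axes: x right, y down, z forward; pixel columns grow to the right and rows downward; lengths in m; the calibration is good to about 2 mm. A picture is of the moment at which its call begins: read the wrist's pose just before it. camera_model takes no time and is no camera call.
- env.close_job(): hands the job in, once; it reports no verdict.
The state is a dict: "time_s": time; "q": joint angles; "qvel": joint speeds; "joint_efforts": joint torques, N m; "position": TCP position; "tool_rot": TCP orientation; "ft_force": force on the tool from outside, world axes, zero at the start; "wrist_torque": the same for the moment, N m; "grip_width": finger opening in m.
Only numpy, scipy, OpenCV 4.12 (cv2) and the standard library are available. Lean on these libraries where they do the work, as an engineer would, in place of code of your own. Each camera call takes 0.05 s, during which the arm holds its last target.

## Working session

There is one attempt and no reset: what is moved stays moved. The work goes in short steps, Python scripts to look and compute and a shell command to move; the robot and the scene stay as the last step left them, time stands still between calls to the robot, and variables do not carry over. Pictures are saved under pics/ and viewed, and the job is handed in when it is done.

```bash
mkdir -p pics
cat > h.py <<'E'
import numpy as np, cv2
from rig import env
def save(n,im): cv2.imwrite('pics/'+n+'.png',cv2.cvtColor(im,cv2.COLOR_RGB2BGR))
def cam(n,obs=None):
    m=env.camera_model(n); K=np.array(m['camera_matrix'])
    if 'R' in m: return K,np.array(m['R']),np.array(m['t'])
    T=np.array(m['tool_from_camera']); o=obs or env.observe()
    W=np.eye(4);W[:3,:3]=np.array(o['tool_rot']);W[:3,3]=o['position']
    C=np.linalg.inv(W@T); return K,C[:3,:3],C[:3,3]
def ray(c,uv):
    K,R,t=c; d=R.T@np.linalg.inv(K)@np.array([uv[0],uv[1],1.]); return -R.T@t,d
def onz(c,uv,z):
    o,d=ray(c,uv); return o+d*(z-o[2])/d[2]
def proj(c,X):
    K,R,t=c; p=K@(R@np.array(X)+t); return p[:2]/p[2]
def cloud(c,D):
    K,R,t=c; v,u=np.mgrid[:D.shape[0],:D.shape[1]]
    P=np.stack([(u-K[0,2])/K[0,0]*D,(v-K[1,2])/K[1,1]*D,D],-1); return (P-t)@R
E
python3 - <<'E'
from h import *
np.set_printoptions(precision=4,suppress=True)
o=env.observe(); print(o)
for n in ['scene','top','wrist']:
    o=env.observe();c=cam(n,o); im,D=env.get_image(n); save(n+'0',im); np.savez('pics/'+n+'0.npz',im=im,D=D,K=c[0],R=c[1],t=c[2]); print(n,-c[1].T@c[2],c[1])
print(env.observe()['time_s'])
E
```

```text
{'time_s': 0.0, 'q': array([ 62.1487,  21.8423,  74.3868,   0.0018,  83.8563, -12.3353]), 'qvel': array([ 0.0068,  0.0479,  0.0508,  0.0059, -0.0608,  0.0323]), 'joint_efforts': array([ -0.001 , -44.8458, -23.128 ,  -0.0003,   0.0048,   0.    ]), 'position': array([0.147 , 0.5297, 0.2307]), 'tool_rot': array([[ 0.9636, -0.0007,  0.2675],
       [-0.2675, -0.0013,  0.9636],
       [-0.0003, -1.    , -0.0015]]), 'ft_force': array([-1.3756, -0.2998,  0.1381]), 'wrist_torque': array([-0.0375,  0.0169,  0.0286]), 'grip_width': 0.08566374563183102}
scene [ 1.5138 -0.186   0.8194] [[ 0.2231  0.9747 -0.0138]
 [ 0.6098 -0.1506 -0.7781]
 [-0.7605  0.1652 -0.628 ]]
top [0.5036 0.0079 1.204 ] [[-0.0263 -0.9994  0.0206]
 [-0.9915  0.0235 -0.1277]
 [ 0.1272 -0.0238 -0.9916]]
wrist [0.0761 0.5492 0.3729] [[ 0.2665  0.9638 -0.0021]
 [ 0.9221 -0.2543  0.2917]
 [ 0.2806 -0.0797 -0.9565]]
0.15
```

View pics/top0.png

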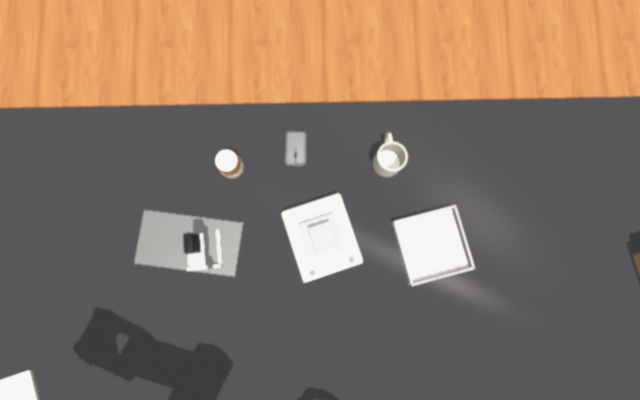

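View pics/scene0.png

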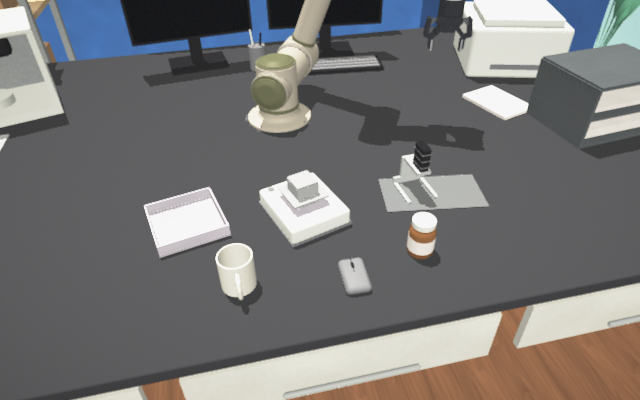

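View pics/wrist0.png

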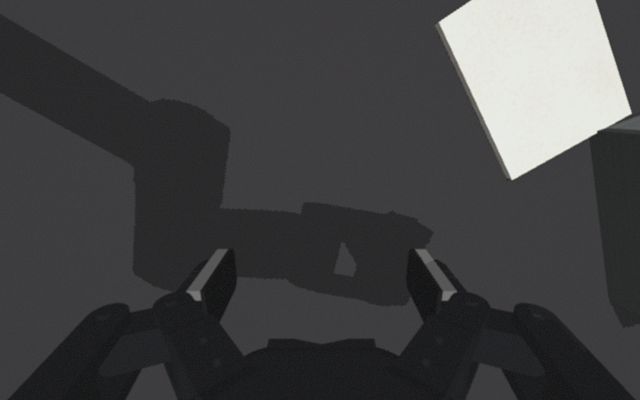

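Run:
```python
from h import *
a=np.load('pics/top0.npz')['im'];b=np.load('pics/scene0.npz')['im']
x=cv2.resize(a[195:295,125:265],None,fx=5,fy=5,interpolation=2);save('c1',x)
y=cv2.resize(b[130:250,250:500],None,fx=3,fy=3,interpolation=2);save('c2',y)
x=cv2.resize(a[185:295,270:380],None,fx=5,fy=5,interpolation=2);save('c3',x)
```

```text
(no output)
```

View pics/c1.png

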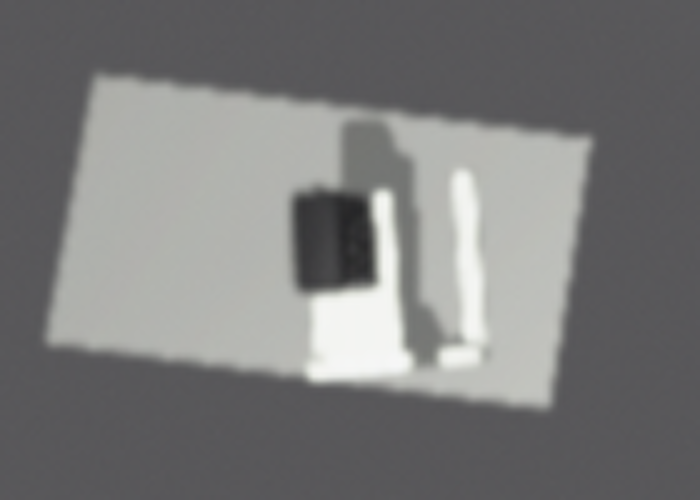

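View pics/c2.png

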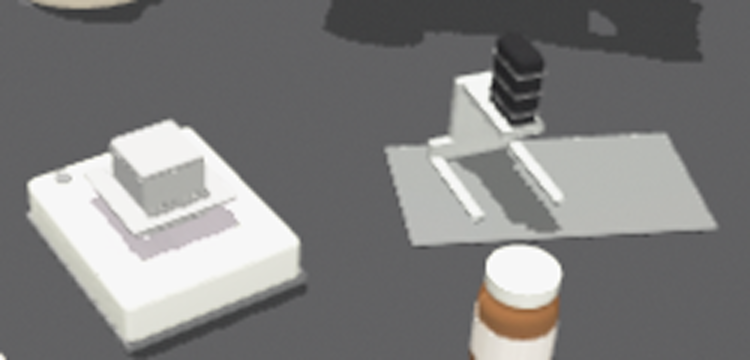

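View pics/c3.png

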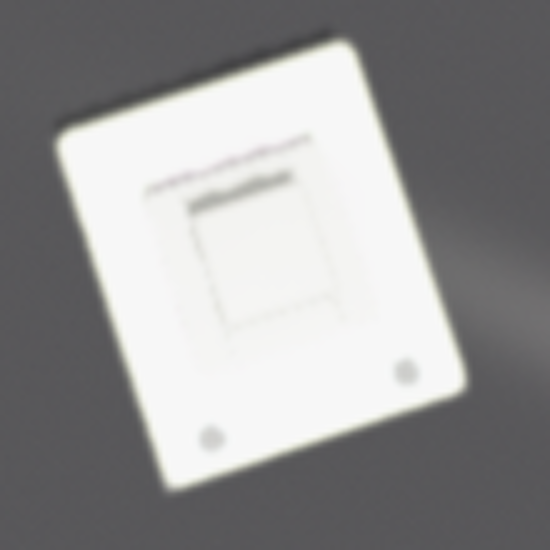

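Run:
```python
from h import *
np.set_printoptions(precision=4,suppress=True)
z=np.load('pics/top0.npz');c=(z['K'],z['R'],z['t']);P=cloud(c,z['D']);im=z['im'].astype(int);D=z['D']
def st(n,m):
    Q=P[m&(D>0)]; 
    (cx,cy),(w,h),a=cv2.minAreaRect(Q[:,:2].astype(np.float32)); print(n,len(Q),'rect',cx,cy,w,h,a,'z',np.percentile(Q[:,2],[5,50,95]))
Z=P[...,2]
print('table',np.median(Z[300:390,300:600]))
v,u=np.mgrid[:400,:640]
box=lambda a,b,cc,d:(u>=a)&(u<b)&(v>=cc)&(v<d)
U=box(275,368,188,288)
st('deck',U&(Z>.04)&(Z<.06)); st('flange',U&(Z>.068)&(Z<.09)); st('captop',U&(Z>.105))
M=box(130,248,205,280)
st('arm',M&(Z>.075)&(Z<.1)); st('handle',M&(Z>.12)); st('mat+',M&(Z<.02)&(im.sum(2)>330)); st('tine',M&(im.sum(2)>660)&(Z<.05)); 
T=box(385,480,200,290); st('tray',T&(im.sum(2)>400)); st('trayrim',T&(Z>.025))
st('jar',box(205,250,140,185)&(Z>.03)); st('mug',box(365,415,125,180)&(Z>.03)); st('mouse',box(280,310,125,170)&(Z>.008))
```

```text
table -0.0004307605149234984
deck 3162 rect 0.5523510575294495 -0.022801965475082397 0.19976316392421722 0.170012965798378 16.92315673828125 z [0.0449 0.0494 0.0533]
flange 889 rect 0.5525903701782227 -0.02271610125899315 0.0996510311961174 0.10029347985982895 16.82155418395996 z [0.0741 0.0775 0.081 ]
captop 559 rect 0.5527915358543396 -0.0226612389087677 0.0595155730843544 0.059892330318689346 16.838857650756836 z [0.112  0.1155 0.1187]
arm 374 rect 0.5192205905914307 0.3041132688522339 0.0898568257689476 0.048846535384655 7.790938854217529 z [0.0841 0.0886 0.0932]
handle 301 rect 0.5411980152130127 0.30367419123649597 0.050531383603811264 0.027665087953209877 4.087390899658203 z [0.1251 0.1569 0.1612]
mat+ 4963 rect 0.54743492603302 0.34707075357437134 0.2856942117214203 0.1550898253917694 81.19287109375 z [-0.0015  0.0026  0.007 ]
tine 160 rect 0.5267869830131531 0.3056699335575104 0.10626108944416046 0.09680905938148499 4.955423831939697 z [0.0038 0.0085 0.0235]
tray 4618 rect 0.5233554840087891 -0.33750927448272705 0.1933920681476593 0.1988440603017807 13.552061080932617 z [0.0001 0.005  0.0341]
trayrim 594 rect 0.5234429836273193 -0.32870179414749146 0.18029049038887024 0.18168534338474274 13.087698936462402 z [0.0267 0.0333 0.0372]
jar 549 rect 0.7545455694198608 0.22230935096740723 0.05892762914299965 0.06158309802412987 80.2080078125 z [0.0456 0.0981 0.1026]
mug 508 rect 0.7699758410453796 -0.2203686535358429 0.07920221984386444 0.10228615254163742 61.330780029296875 z [0.0347 0.0721 0.0906]
mouse 701 rect 0.8076165318489075 0.04524006322026253 0.05983906611800194 0.10004408657550812 86.6541519165039 z [0.0136 0.0208 0.025 ]
```

```bash
python3 -m pendant '[[[0.9,-0.57,0.08],0.34,1],[[0.9,-0.57,0.08],0.34,1],[[0.9,-0.57,0.08],0.34,1],[[0.9,-0.57,0.08],0.34,1],[[0.9,-0.57,0.08],0.34,1],[[0.9,-0.57,0.08],0.34,1],[[0.9,-0.57,0.08],0.34,1],[[0.9,-0.57,0.08],0.34,1],[[0.9,-0.57,0.08],0.34,1],[[0.9,-0.57,0.08],0.34,1],[[0.9,-0.57,0.08],0.34,1],[[0.9,-0.57,0.08],0.34,1]]' 100
python3 -m pendant '[[[0,0,0],0,1],[[0,0,0],0,1]]'
python3 - <<'E'
from h import *
np.set_printoptions(precision=4,suppress=True)
for n in ['wrist','scene']:
    o=env.observe();c=cam(n,o); im,D=env.get_image(n); save(n+'1',im); np.savez('pics/'+n+'1.npz',im=im,D=D,K=c[0],R=c[1],t=c[2])
print(o['position'],o['tool_rot'],o['time_s'],o['qvel'])
E
```

```text
time_s: 1.15
position: [0.4722, 0.3236, 0.26]
tool_rot: [[0.996, -0.0, -0.086], [0.086, -0.0, 0.996], [-0.0, -1.0, -0.0]]
ft_force: [-0.4, -0.0, 0.5]
grip_width: 0.0856
time_s: 1.32
position: [0.472, 0.3238, 0.2595]
tool_rot: [[0.997, -0.001, -0.083], [0.083, -0.0, 0.997], [-0.001, -1.0, -0.0]]
ft_force: [0.2, 0.5, -0.8]
grip_width: 0.0851
[0.471  0.3246 0.2597] [[ 0.9965 -0.0011 -0.0839]
 [ 0.0839 -0.0002  0.9965]
 [-0.0011 -1.     -0.0001]] 1.3667 [ 1.6152 -0.7201  0.6302  0.0209 -0.043   0.1345]
```

View pics/wrist1.png

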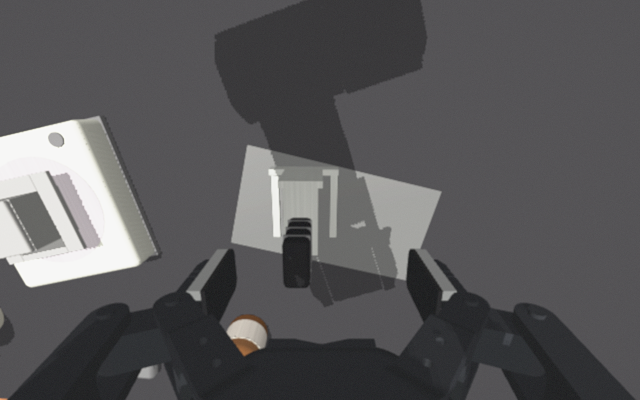

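Run:
```python
from h import *
np.set_printoptions(precision=4,suppress=True)
z=np.load('pics/wrist1.npz');c=(z['K'],z['R'],z['t']);P=cloud(c,z['D']);im=z['im'].astype(int);D=z['D'];Z=P[...,2]
v,u=np.mgrid[:400,:640]
box=lambda a,b,cc,d:(u>=a)&(u<b)&(v>=cc)&(v<d)
def st(n,m):
    Q=P[m&(D>0)]
    if len(Q)<5: print(n,len(Q));return
    (cx,cy),(w,h),a=cv2.minAreaRect(Q[:,:2].astype(np.float32)); print(n,len(Q),'rect',cx,cy,w,h,a,'z',np.percentile(Q[:,2],[5,50,95]))
M=box(255,352,160,292)
st('handletop',M&(Z>.152)); st('handle',M&(Z>.11)); st('arm',M&(Z>.083)&(Z<.1)); st('back',M&(Z>.03)&(Z<.08))
st('tine',M&(Z>.0055)&(Z<.03)&(im.sum(2)>420)); st('mat',box(340,400,190,250)&(Z<.02))
S=box(0,160,110,290)
st('deck',S&(Z>.04)&(Z<.06)); st('fl',S&(Z>.07)&(Z<.085)); st('top',S&(Z>.11))
# ray-based corners of the tine outline / handle on planes
x=cv2.resize(im[155:300,225:365].astype(np.uint8),None,fx=4,fy=4,interpolation=2);save('c4',x)
```

```text
handletop 1267 rect 0.5404205918312073 0.3045461177825928 0.048837944865226746 0.025522412732243538 4.128976345062256 z [0.1543 0.158  0.1592]
handle 1786 rect 0.5408084392547607 0.3050210773944855 0.05038964003324509 0.02638728730380535 4.505419731140137 z [0.1222 0.1574 0.1591]
arm 1746 rect 0.5203068256378174 0.3032403588294983 0.09018810093402863 0.04890837520360947 4.3613786697387695 z [0.087  0.0884 0.0897]
back 367 rect 0.48857051134109497 0.3126581013202667 0.0688832700252533 0.03764813765883446 45.2578125 z [0.0317 0.0557 0.0768]
tine 1049 rect 0.5270846486091614 0.3037354052066803 0.10379860550165176 0.09178516268730164 4.418824672698975 z [0.007  0.0086 0.0228]
mat 3587 rect 0.5480639934539795 0.40190044045448303 0.09452753514051437 0.08958081156015396 5.766056537628174 z [0.0011 0.0023 0.0035]
deck 11254 rect 0.5522293448448181 -0.0202997624874115 0.2000795602798462 0.169138103723526 16.732097625732422 z [0.0443 0.0496 0.0513]
fl 3222 rect 0.5528519749641418 -0.021099738776683807 0.10008791089057922 0.10227842628955841 16.97174644470215 z [0.0749 0.0776 0.0814]
top 1275 rect 0.5526737570762634 0.002438027411699295 0.03389648720622063 0.07007374614477158 78.26058959960938 z [0.1115 0.1154 0.1167]
```

View pics/c4.png

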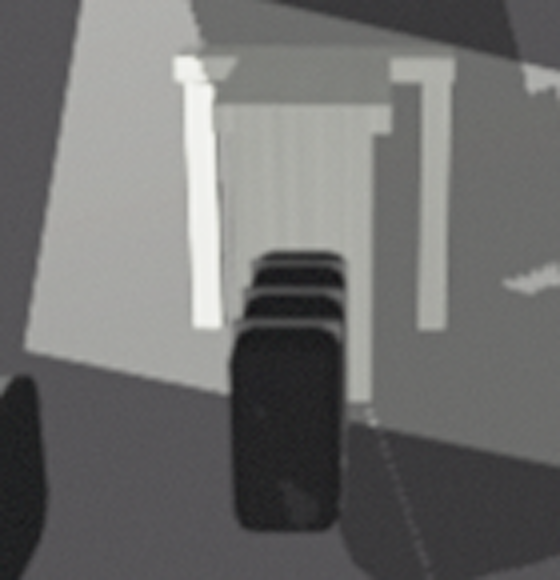

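```bash
python3 -m pendant '[[[0.58,-0.168,0],-0.02,1],[[0.58,-0.168,0],-0.02,1],[[0.58,-0.168,0],-0.02,1],[[0.58,-0.168,0],-0.02,1],[[0,0,-0.86],0,1],[[0,0,-0.86],0,1],[[0,0,-0.86],0,1],[[0,0,-0.86],0,1],[[0,0,-0.86],0,1],[[0,0,-0.86],0,1],[[0,0,0],0,1],[[0,0,0],0,1]]' 100
python3 - <<'E'
from h import *
np.set_printoptions(precision=4,suppress=True)
o=env.observe();print(o['position'],o['tool_rot'],o['ft_force'])
im,D=env.get_image('wrist');save('wrist2',im)
# two-view triangulation of top faces (centroid of handle top corner rects)
A=[np.load('pics/top0.npz'),np.load('pics/wrist1.npz')]
def cen(z,box,lo):
    c=(z['K'],z['R'],z['t']);P=cloud(c,z['D']);v,u=np.mgrid[:400,:640];a,b,cc,d=box
    m=(u>=a)&(u<b)&(v>=cc)&(v<d)&(P[...,2]>lo)
    uv=np.array(cv2.minAreaRect(np.argwhere(m)[:,::-1].astype(np.float32))[0]);return ray(c,uv)
(o1,d1),(o2,d2)=cen(A[0],(130,248,205,280),.153),cen(A[1],(255,352,160,292),.153)
d1/=np.linalg.norm(d1);d2/=np.linalg.norm(d2)
s=np.linalg.lstsq(np.stack([d1,-d2],1),o2-o1,rcond=None)[0];print(o1+s[0]*d1,o2+s[1]*d2)
E
```

```text
time_s: 2.42
position: [0.5397, 0.3053, 0.1051]
tool_rot: [[0.997, -0.002, -0.079], [0.079, -0.001, 0.997], [-0.002, -1.0, -0.0]]
ft_force: [1.0, 0.2, 0.1]
grip_width: 0.0856
[0.5397 0.3053 0.1051] [[ 0.9968 -0.002  -0.0794]
 [ 0.0794 -0.0006  0.9968]
 [-0.002  -1.     -0.0004]] [1.0219 0.231  0.1322]
[0.5402 0.3121 0.0864] [0.5342 0.3046 0.0841]
```

View pics/wrist2.png

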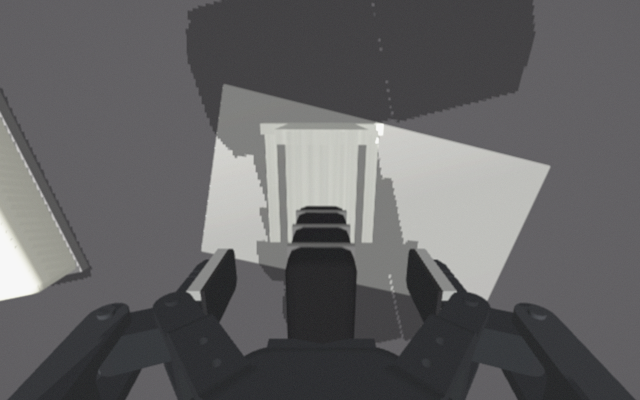

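```bash
python3 - <<'E'
from h import *
np.set_printoptions(precision=4,suppress=True)
A=[np.load('pics/top0.npz'),np.load('pics/wrist1.npz')]
R=[]
for z,(a,b,cc,d) in zip(A,[(130,248,205,280),(255,352,160,292)]):
    c=(z['K'],z['R'],z['t']);P=cloud(c,z['D']);v,u=np.mgrid[:400,:640]
    m=(u>=a)&(u<b)&(v>=cc)&(v<d)&(P[...,2]>.150)
    uv=np.argwhere(m)[:,::-1].mean(0);R.append(ray(c,uv));print(uv,m.sum(),onz(c,uv,.158))
(o1,d1),(o2,d2)=R
d1/=np.linalg.norm(d1);d2/=np.linalg.norm(d2)
s=np.linalg.lstsq(np.stack([d1,-d2],1),o2-o1,rcond=None)[0];print(o1+s[0]*d1,o2+s[1]*d2)
E
python3 -m pendant '[[[0,0,0],0,0.2],[[0,0,0],0,0.1],[[0,0,0],0,0],[[0,0,0],0,0],[[0,0,0],0,0],[[0,0,0],0,0]]' 100
```

```text
[189.1887 242.8906] 265 [0.5412 0.3007 0.158 ]
[296.204  261.7145] 1338 [0.5365 0.3051 0.158 ]
[0.5416 0.3036 0.1476] [0.5422 0.3047 0.1479]
time_s: 2.97
position: [0.5409, 0.3047, 0.106]
tool_rot: [[0.997, 0.001, -0.078], [0.078, 0.0, 0.997], [0.001, -1.0, 0.0]]
ft_force: [-0.2, 0.1, 4.2]
grip_width: 0.025
```

```bash
python3 -m pendant '[[[0,0,0.5],0,0],[[0,0,0.8],0,0],[[0,0,0.8],0,0],[[-0.4,-0.4,0],0.4,0],[[-0.8,-0.8,0],0.52,0],[[-0.8,-0.8,0],0.52,0],[[-0.8,-0.8,0],0.52,0],[[-0.8,-0.8,0],0.52,0],[[0,-0.8,0],0,0],[[0,-0.8,0],0,0],[[0,-0.8,0],0,0],[[0,-0.8,0],0,0]]' 100
python3 -m pendant '[[[0,-0.8,0],0,0],[[0,-0.8,0],0,0],[[0,-0.8,0],0,0],[[0,-0.8,0],0,0],[[0,-0.53,0],0,0],[[0,0,0],0,0],[[0,0,0],0,0],[[0,0,0],0,0]]'
cat > shot.py <<'E'
from h import *
import sys
np.set_printoptions(precision=4,suppress=True)
k=sys.argv[1]
for n in sys.argv[2:]:
    o=env.observe();c=cam(n,o); im,D=env.get_image(n); save(n+k,im); np.savez('pics/'+n+k+'.npz',im=im,D=D,K=c[0],R=c[1],t=c[2])
o=env.observe();r=np.array(o['tool_rot']);print(o['time_s'],o['position'],'yaw',np.degrees(np.arctan2(r[1,0],r[0,0])),o['ft_force'],o['grip_width'])
E
python3 shot.py 3 wrist scene top
```

```text
time_s: 3.97
position: [0.4322, 0.0995, 0.1681]
tool_rot: [[0.957, -0.001, -0.291], [0.291, 0.0, 0.957], [-0.001, -1.0, 0.0]]
ft_force: [0.3, 0.7, -3.7]
grip_width: 0.0249
time_s: 4.63
position: [0.4324, -0.0108, 0.1681]
tool_rot: [[0.957, -0.001, -0.29], [0.29, 0.0, 0.957], [-0.001, -1.0, 0.001]]
ft_force: [-0.2, 0.4, -4.2]
grip_width: 0.0249
4.7833 [ 0.4326 -0.0106  0.1683] yaw 16.953367018697453 [-0.1552  0.7952 -2.9332] 0.025160355975458525
```

View pics/wrist3.png

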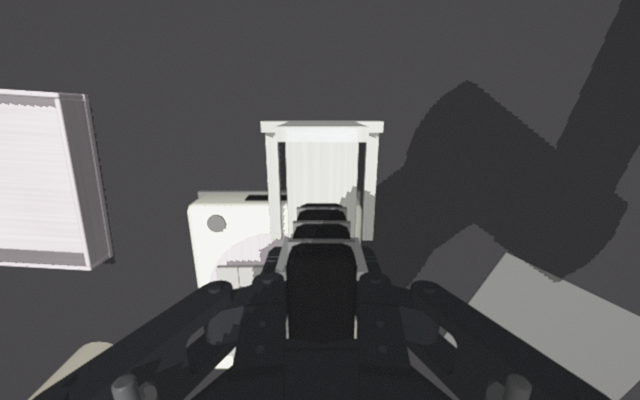

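View pics/scene3.png

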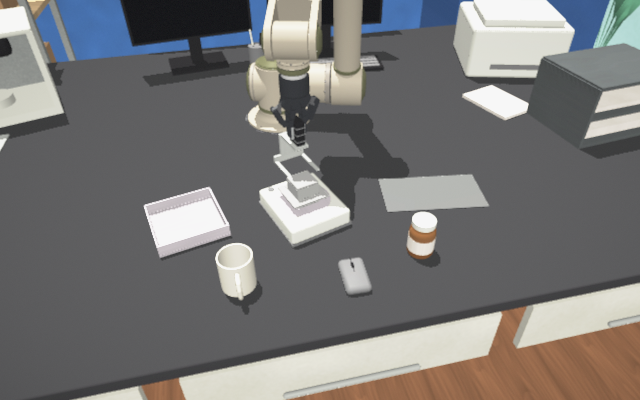

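```bash
python3 -m pendant '[[[0,-0.8,-0.1],0,0],[[0,-0.8,-0.13],0,0],[[0,0,0],0,0],[[0,0,0],0,0]]'
python3 shot.py 4 wrist scene top
python3 - <<'E'
from h import *
np.set_printoptions(precision=4,suppress=True)
v,u=np.mgrid[:400,:640]
for k,b in (('wrist4',(262,385,118,245)),('scene4',(0,640,0,400)),('top4',(0,640,0,400))):
    z=np.load(f'pics/{k}.npz');c=(z['K'],z['R'],z['t']);P=cloud(c,z['D']);Z=P[...,2];im=z['im'].astype(int)
    for n,lo,hi,X in (('tine',.054,.070,1),('fl',.0715,.084,1),('arm',.135,.15,1),('captop',.110,.12,1)):
        m=(Z>lo)&(Z<hi)&(im.sum(2)>380)&(abs(P[...,0]-.5)<.15)&(abs(P[...,1]+.03)<.12)
        if m.sum()<9: continue
        r=cv2.minAreaRect(P[m][:,:2].astype(np.float32)); print(k,n,m.sum(),r,np.median(Z[m]))
E
```

```text
time_s: 5.12
position: [0.4327, -0.0595, 0.1612]
tool_rot: [[0.957, -0.0, -0.29], [0.29, 0.0, 0.957], [-0.0, -1.0, 0.0]]
ft_force: [-0.1, 0.7, -3.9]
grip_width: 0.0248
5.2667 [ 0.4326 -0.0585  0.1615] yaw 16.93880905839167 [-0.2408  0.0792 -3.5277] 0.024937916300642512
wrist4 tine 2492 ((0.4240370988845825, -0.06227011978626251), (0.0944114699959755, 0.09213285893201828), 16.91144561767578) 0.06369218857960039
wrist4 fl 458 ((0.373618483543396, -0.07742011547088623), (0.007621489465236664, 0.09203219413757324), 16.896665573120117) 0.078018066760295
wrist4 arm 6409 ((0.40073925256729126, -0.06952118873596191), (0.06401026248931885, 0.05000194162130356), 16.93097496032715) 0.14379764295288225
wrist4 captop 86 ((0.44836461544036865, -0.054883476346731186), (0.16377082467079163, 0.05398610606789589), 16.54853057861328) 0.11300241581807405
scene4 tine 257 ((0.49321073293685913, -0.04679573327302933), (0.2504230737686157, 0.09472060203552246), 14.646305084228516) 0.06351408851557176
scene4 fl 603 ((0.4886888563632965, -0.047320976853370667), (0.24570316076278687, 0.10044264048337936), 18.14497184753418) 0.07708233091565535
scene4 arm 168 ((0.4166378378868103, -0.06886400282382965), (0.09631684422492981, 0.04104989022016525), 18.890920639038086) 0.14255403784689727
scene4 captop 386 ((0.4797537326812744, -0.04761118069291115), (0.22121569514274597, 0.061460044234991074), 17.16379737854004) 0.11491254153459107
top4 tine 93 ((0.5469011068344116, -0.02194119244813919), (0.19152265787124634, 0.16070108115673065), 15.581291198730469) 0.05502489126418926
top4 fl 885 ((0.48580119013786316, -0.043310463428497314), (0.23930570483207703, 0.09998059272766113), 17.18214225769043) 0.07743474610615783
top4 captop 543 ((0.5527541041374207, -0.022677164524793625), (0.05943824350833893, 0.05981934443116188), 16.891996383666992) 0.11537999812327072
```

View pics/wrist4.png

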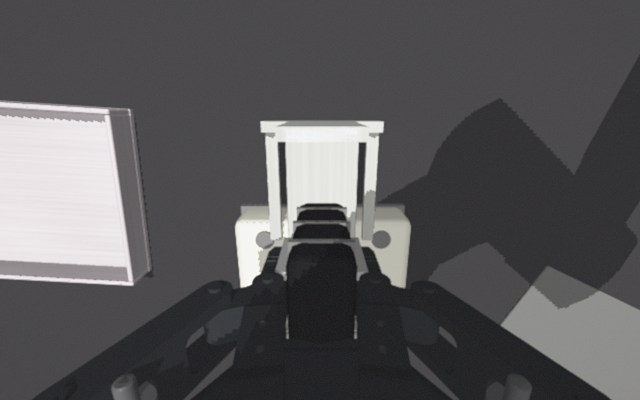

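Run:
```python
from h import *
b=np.load('pics/scene4.npz')['im'];y=cv2.resize(b[110:250,240:370],None,fx=4,fy=4,interpolation=2);save('c5',y)
```

```text
(no output)
```

View pics/c5.png

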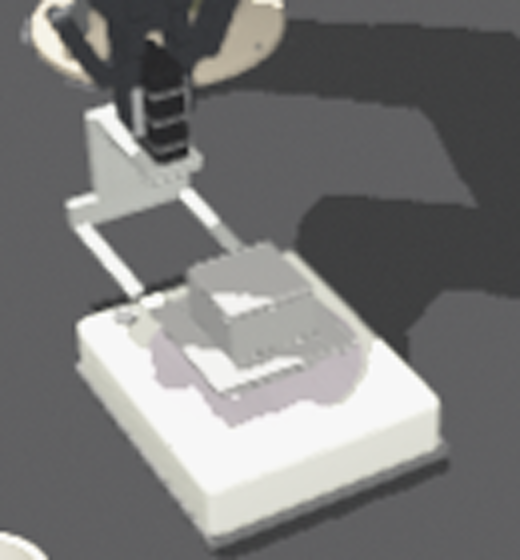

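```bash
python3 -m pendant '[[[0.5,0.15,0],0,0],[[0.5,0.15,0],0,0],[[0.5,0.15,0],0,0],[[0.5,0.15,0],0,0],[[0,0,0],0,0]]'
python3 -m pendant '[[[0.5,0.15,0],0,0],[[0.5,0.155,0],0,0],[[0.5,0.155,0],0,0],[[0.5,0.155,0],0,0],[[0,0,0],0,0],[[0,0,0],0,0]]'
python3 shot.py 5 wrist scene
python3 - <<'E'
from h import *
b=np.load('pics/scene5.npz')['im'];y=cv2.resize(b[110:250,240:370],None,fx=4,fy=4,interpolation=2);save('c6',y)
E
```

```text
time_s: 5.68
position: [0.4948, -0.04, 0.1615]
tool_rot: [[0.956, 0.002, -0.293], [0.293, -0.0, 0.956], [0.002, -1.0, -0.001]]
ft_force: [-0.2, 0.2, -2.8]
grip_width: 0.0247
time_s: 6.18
position: [0.5524, -0.0221, 0.1611]
tool_rot: [[0.956, -0.001, -0.292], [0.292, 0.0, 0.956], [-0.001, -1.0, 0.0]]
ft_force: [-0.1, -0.1, -3.3]
grip_width: 0.0253
6.2833 [ 0.5519 -0.0226  0.1613] yaw 16.91288544563801 [-0.2105 -0.6418 -2.3565] 0.02524983613756875
```

View pics/c6.png

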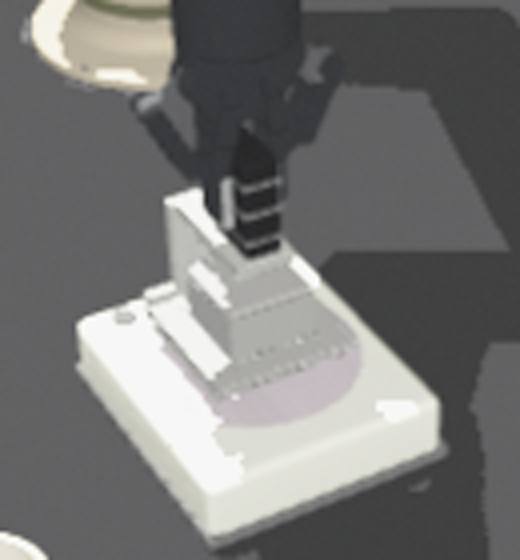

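View pics/wrist5.png

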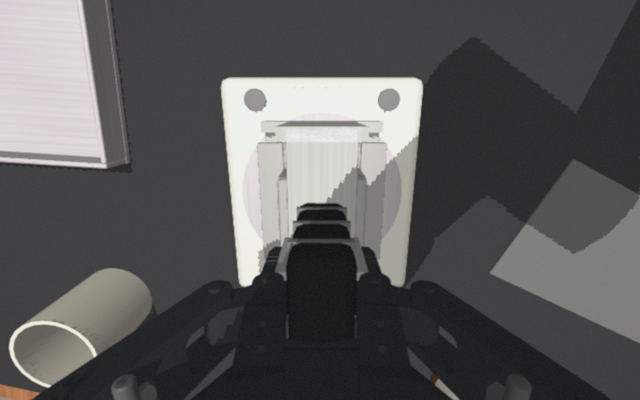

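```bash
python3 -m pendant '[[[0,0,0.1],0,0],[[0,0,0.1],0,0],[[0,0,0.08],0,0],[[0,0,0.07],0,0],[[0,0,0.07],0,0],[[0,0,0.07],0,0],[[0,0,0.07],0,0]]'
python3 -m pendant '[[[0,0,0.07],0,0],[[0,0,0.07],0,0],[[0,0,0.07],0,0],[[0,0,0.07],0,0],[[0,0,0.07],0,0],[[0,0,0.07],0,0],[[0,0,0.07],0,0]]'
python3 -m pendant '[[[0,0,0.1],0,0],[[0,0,0.1],0,0],[[0,0,0.1],0,0],[[0,0,0.15],0,0],[[0,0,0.2],0,0],[[0,0,0.3],0,0],[[0,0,0.4],0,0],[[0,0,0.4],0,0],[[0,0,0.2],0,0],[[0,0,0],0,0]]'
python3 shot.py 6 wrist scene top
python3 - <<'E'
from h import *
b=np.load('pics/scene6.npz')['im'];y=cv2.resize(b[70:250,240:370],None,fx=3,fy=3,interpolation=2);save('c7',y)
E
```

```text
time_s: 6.87
position: [0.5521, -0.0229, 0.1775]
tool_rot: [[0.957, -0.003, -0.29], [0.29, 0.0, 0.957], [-0.002, -1.0, 0.001]]
ft_force: [-0.0, -0.9, -8.1]
grip_width: 0.0247
time_s: 7.45
position: [0.5528, -0.0229, 0.1932]
tool_rot: [[0.957, 0.0, -0.29], [0.29, -0.0, 0.957], [0.0, -1.0, -0.0]]
ft_force: [-0.2, -0.0, -5.9]
grip_width: 0.0251
time_s: 8.28
position: [0.5532, -0.023, 0.2533]
tool_rot: [[0.957, 0.003, -0.29], [0.29, -0.001, 0.957], [0.003, -1.0, -0.002]]
ft_force: [0.4, 0.0, -5.6]
grip_width: 0.0252
8.4333 [ 0.5524 -0.0228  0.2509] yaw 16.881889670834585 [ 0.6221 -0.3597 -5.1447] 0.024971369798140724
```

View pics/c7.png

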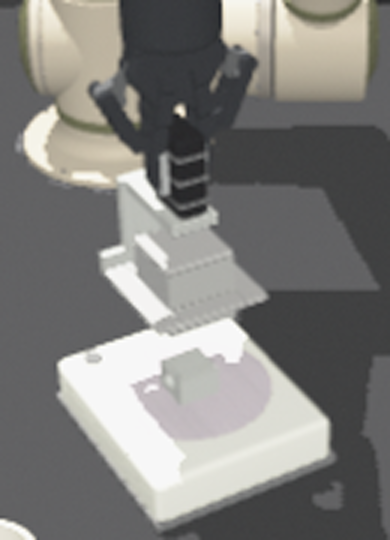

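View pics/wrist6.png

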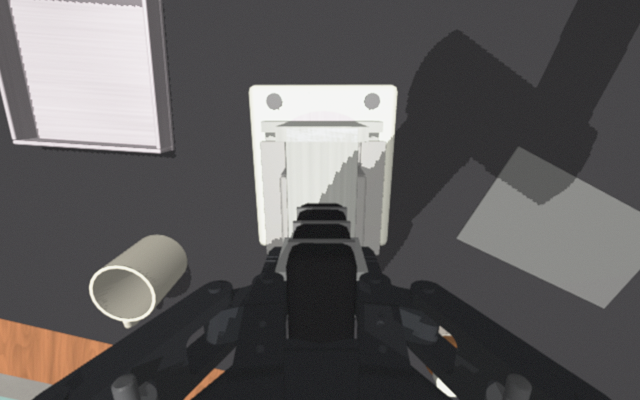

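Run:
```python
from h import *
np.set_printoptions(precision=4,suppress=True)
v,u=np.mgrid[:400,:640]
for k,b in (('top4',(128,255,200,285)),('wrist6',(440,640,130,320)),('scene6',(370,500,165,220))):
    z=np.load(f'pics/{k}.npz');c=(z['K'],z['R'],z['t']);im=z['im'].astype(int)
    m=((im.sum(2)>300)&(im.max(2)-im.min(2)<25)&(u>b[0])&(u<b[1])&(v>b[2])&(v<b[3])).astype(np.uint8)
    m=cv2.morphologyEx(m,cv2.MORPH_OPEN,np.ones((3,3)))
    n,l,s,_=cv2.connectedComponentsWithStats(m);i=1+s[1:,4].argmax()
    cs=max(cv2.findContours((l==i).astype(np.uint8),0,1)[0],key=len)[:,0]
    pts=np.array([onz(c,p,.003)[:2] for p in cs.astype(float)],np.float32)
    print(k,s[i],cv2.minAreaRect(pts),np.median(cloud(c,z['D'])[l==i][:,2]))
for k in ('top6',):
    z=np.load(f'pics/{k}.npz');c=(z['K'],z['R'],z['t']);P=cloud(c,z['D']);
    for lo,hi in ((.155,.166),(.192,.2)):
        m=(P[...,2]>lo)&(P[...,2]<hi)&(abs(P[...,0]-.55)<.1)&(abs(P[...,1]+.02)<.08);print(m.sum(),cv2.minAreaRect(P[m][:,:2].astype(np.float32)))
print(env.observe()['q'])
```

```text
top4 [ 134  209  110   67 5801] ((0.5481868386268616, 0.3458506464958191), (0.28542637825012207, 0.15687711536884308), 81.17947387695312) 0.0024755171171886845
wrist6 [  457   178   183   130 14810] ((0.5472021698951721, 0.34480541944503784), (0.279163122177124, 0.14936557412147522), 81.16051483154297) 0.0019618973012717937
scene6 [ 379  173  111   47 3564] ((0.5684483051300049, 0.34313350915908813), (0.28393492102622986, 0.19673849642276764), 81.12379455566406) 0.0018852844215486314
175 ((0.4950715899467468, -0.021884288638830185), (0.09892896562814713, 0.041108470410108566), 75.30943298339844)
5 ((0.5190767049789429, -0.0073316930793225765), (0.009422081522643566, 0.0022903787903487682), 88.18885040283203)
[ -14.6342   21.388    71.7186    0.0004   86.9574 -121.5161]
```

```bash
python3 -m pendant '[[[0,0.1,0],-0.1,0],[[0,0.2,0],-0.2,0],[[0,0.3,0],-0.24,0],[[0,0.4,0],-0.25,0],[[0,0.5,0],-0.25,0],[[0,0.59,0],-0.25,0],[[0,0.59,0],-0.25,0],[[0,0.59,0],-0.25,0],[[0,0.59,0],-0.25,0],[[0,0.59,0],-0.25,0],[[0,0.59,0],-0.25,0]]'
python3 -m pendant '[[[0,0.59,0],-0.25,0],[[0,0.59,0],-0.25,0],[[0,0.59,0],-0.25,0],[[0,0.59,0],-0.25,0],[[0,0.59,0],-0.25,0],[[0,0.59,0],-0.25,0],[[0,0.5,0],-0.25,0],[[0,0.4,0],-0.25,0],[[0,0.3,0],-0.24,0],[[0,0.2,0],-0.2,0],[[0,0.1,0],-0.16,0],[[0,0,0],0,0]]'
python3 -m pendant '[[[0,0,-0.2],0,0],[[0,0,-0.4],0,0],[[0,0,-0.5],0,0],[[0,0,-0.5],0,0],[[0,0,-0.5],0,0],[[0,0,-0.5],0,0],[[0,0,-0.4],0,0],[[0,0,-0.2],0,0],[[0,0,-0.1],0,0],[[0,0,0],0,0]]'
python3 shot.py 7 wrist scene
python3 - <<'E'
from h import *
b=np.load('pics/scene7.npz')['im'];y=cv2.resize(b[50:250,350:510],None,fx=3,fy=3,interpolation=2);save('c8',y)
E
```

```text
time_s: 9.35
position: [0.5524, 0.1294, 0.2508]
tool_rot: [[0.997, -0.001, -0.072], [0.072, -0.0, 0.997], [-0.001, -1.0, 0.0]]
ft_force: [0.6, 0.1, -4.5]
grip_width: 0.025
time_s: 10.35
position: [0.5524, 0.2801, 0.2507]
tool_rot: [[0.988, -0.001, 0.153], [-0.153, -0.0, 0.988], [-0.001, -1.0, -0.0]]
ft_force: [0.0, -0.7, -5.4]
grip_width: 0.0246
time_s: 11.18
position: [0.5527, 0.2792, 0.152]
tool_rot: [[0.988, -0.001, 0.153], [-0.153, -0.0, 0.988], [-0.001, -1.0, -0.0]]
ft_force: [0.0, 0.2, -5.1]
grip_width: 0.0249
11.2833 [0.5531 0.2795 0.1531] yaw -8.818965913752528 [ 0.4722 -0.408  -5.4008] 0.024644603497427406
```

View pics/c8.png

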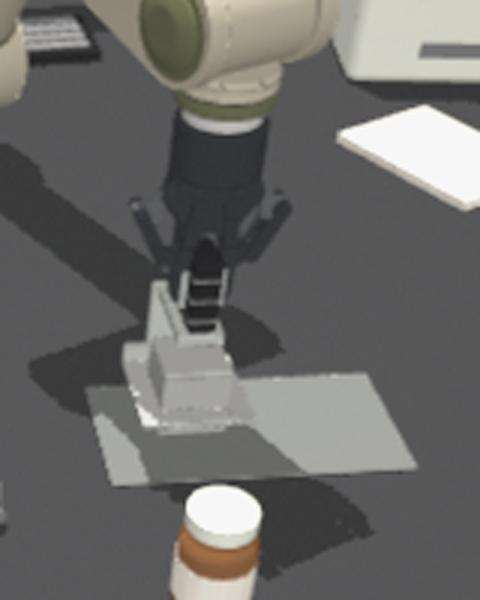

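View pics/wrist7.png

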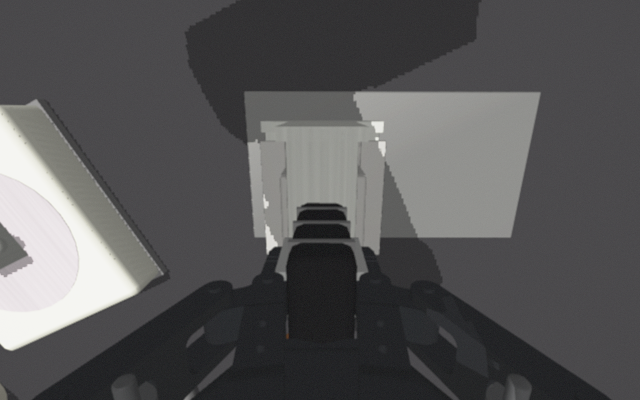

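```bash
python3 -m pendant '[[[0,0,-0.2],0,0],[[0,0,-0.25],0,0],[[0,0,-0.2],0,0],[[0,0,-0.1],0,0],[[0,0,-0.05],0,0],[[0,0,-0.05],0,0],[[0,0,-0.05],0,0],[[0,0,-0.05],0,0],[[0,0,-0.05],0,0],[[0,0,-0.05],0,0]]'
python3 -m pendant '[[[0,0,-0.05],0,0],[[0,0,-0.05],0,0],[[0,0,-0.05],0,0],[[0,0,-0.05],0,0],[[0,0,-0.03],0,0],[[0,0,0],0,0],[[0,0,0],0,0]]'
python3 shot.py 8 scene wrist
python3 - <<'E'
from h import *
b=np.load('pics/scene8.npz')['im'];y=cv2.resize(b[70:230,360:500],None,fx=4,fy=4,interpolation=2)[:600];save('c9',y)
np.set_printoptions(precision=4,suppress=True)
for k in('scene8','wrist8'):
    z=np.load(f'pics/{k}.npz');c=(z['K'],z['R'],z['t']);P=cloud(c,z['D']);
    for n,lo,hi in (('captop',.06,.075),('fl',.026,.038),('arm',.09,.105),('tine',.010,.021)):
        Q=P[(P[...,2]>lo)&(P[...,2]<hi)&(abs(P[...,0]-.55)<.12)&(abs(P[...,1]-.28)<.08)]
        if len(Q)>5: print(k,n,len(Q),cv2.minAreaRect(Q[:,:2].astype(np.float32)),np.median(Q[:,2]))
E
```

```text
time_s: 12.12
position: [0.5529, 0.2796, 0.1211]
tool_rot: [[0.988, 0.001, 0.153], [-0.153, 0.0, 0.988], [0.001, -1.0, 0.0]]
ft_force: [-1.1, -0.2, -3.0]
grip_width: 0.0247
time_s: 12.7
position: [0.5527, 0.2796, 0.114]
tool_rot: [[0.988, 0.0, 0.153], [-0.153, 0.0, 0.988], [0.0, -1.0, 0.0]]
ft_force: [0.2, 0.2, -2.7]
grip_width: 0.025
12.8 [0.5528 0.2795 0.1141] yaw -8.817021113520076 [-0.6648  0.3389 -4.129 ] 0.024506041179725525
scene8 captop 276 ((0.5396526455879211, 0.27986112236976624), (0.05962474271655083, 0.10156964510679245), 80.64006042480469) 0.06751090654640166
scene8 fl 489 ((0.5489968061447144, 0.2792048156261444), (0.1011481061577797, 0.11839383095502853), 80.58202362060547) 0.02999393340231046
scene8 arm 145 ((0.5366976857185364, 0.2776014506816864), (0.041082028299570084, 0.09839297831058502), 84.97953033447266) 0.09581140292254474
scene8 tine 26 ((0.5609674453735352, 0.25084489583969116), (0.13620972633361816, 0.06661072373390198), 33.37100601196289) 0.013143798167313047
wrist8 captop 1267 ((0.5300902724266052, 0.28418660163879395), (0.0602070651948452, 0.08402638882398605), 81.13056945800781) 0.06812112692656246
wrist8 fl 4841 ((0.5453214645385742, 0.28180134296417236), (0.10035333037376404, 0.11504926532506943), 81.34535217285156) 0.030399979577660042
wrist8 arm 6400 ((0.520126223564148, 0.2845882177352905), (0.050056055188179016, 0.06427016854286194), 81.328369140625) 0.0965933344835368
wrist8 tine 312 ((0.49669593572616577, 0.28862422704696655), (0.09136968106031418, 0.016798537224531174), 81.14933776855469) 0.01647750273272306
```

View pics/c9.png

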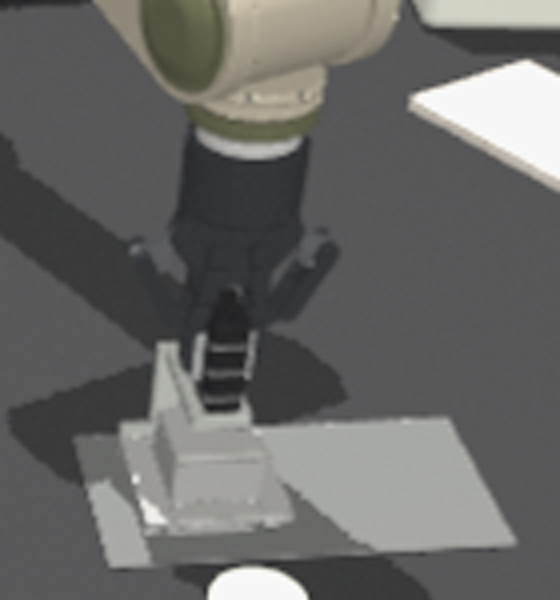

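```bash
python3 -m pendant '[[[-0.2,0.03,0],0,0],[[-0.4,0.062,0],0,0],[[-0.48,0.074,0],0,0],[[-0.48,0.074,0],0,0],[[-0.48,0.074,0],0,0],[[-0.48,0.075,0],0,0],[[-0.48,0.075,0],0,0],[[-0.46,0.072,0],0,0],[[0,0,0],0,0],[[0,0,0],0,0]]'
python3 shot.py 9 top wrist
python3 - <<'E'
from h import *
for k in('top9','wrist9'):
    z=np.load(f'pics/{k}.npz');c=(z['K'],z['R'],z['t']);P=cloud(c,z['D']);
    for n,lo,hi in (('captop',.06,.075),('fl',.026,.034),('tine',.010,.021)):
        Q=P[(P[...,2]>lo)&(P[...,2]<hi)&(abs(P[...,0]-.53)<.12)&(abs(P[...,1]-.28)<.08)]
        if len(Q)>5: print(k,n,len(Q),cv2.minAreaRect(Q[:,:2].astype(np.float32)),np.median(Q[:,2]))
E
```

```text
time_s: 13.63
position: [0.4486, 0.2958, 0.1144]
tool_rot: [[0.988, 0.001, 0.152], [-0.152, 0.0, 0.988], [0.001, -1.0, 0.0]]
ft_force: [-0.6, 0.4, -3.1]
grip_width: 0.0248
13.7333 [0.4496 0.2956 0.1143] yaw -8.824044857175398 [ 0.4393 -0.026  -3.5405] 0.024988970002874828
top9 captop 533 ((0.552618682384491, 0.2789676785469055), (0.061358463019132614, 0.059847138822078705), 80.96096801757812) 0.0683754663095408
top9 fl 710 ((0.5526484251022339, 0.2796046733856201), (0.10059389472007751, 0.09973155707120895), 81.2074966430664) 0.03041545814441693
top9 tine 112 ((0.5094857811927795, 0.28756803274154663), (0.09056711941957474, 0.19131842255592346), 85.8992691040039) 0.0166940858073399
wrist9 captop 79 ((0.5373215675354004, 0.2818942666053772), (0.055194560438394547, 0.01907266490161419), 80.99002838134766) 0.06845035437663576
wrist9 tine 2154 ((0.44547584652900696, 0.29653021693229675), (0.09212273359298706, 0.08493147790431976), 81.26310729980469) 0.016738824602742095
```

View pics/wrist9.png

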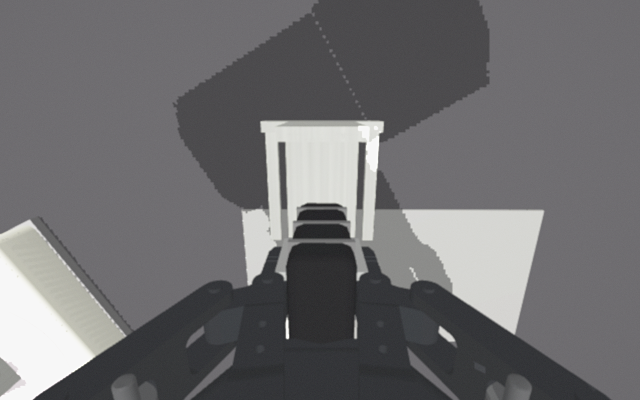

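View pics/top9.png

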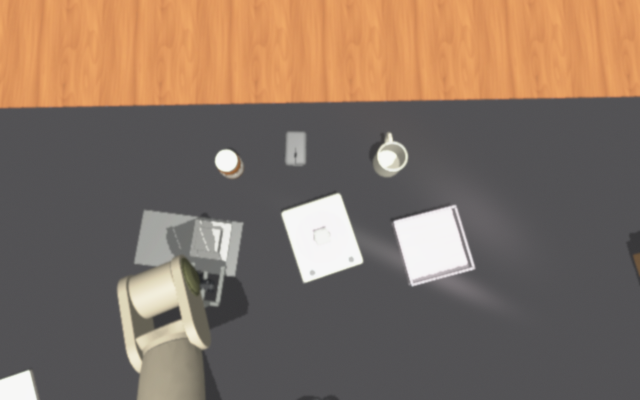

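```bash
python3 -m pendant '[[[0,0.2,0.1],0,0],[[0.08,0.5,0.1],0,0],[[0.09,0.6,0.1],0,0],[[0.09,0.6,0.1],0,0],[[0.1,0.6,0],0,0],[[0.1,0.6,0],0,0],[[0.1,0.6,0],0,0],[[0.1,0.41,0],0,0],[[0,0.2,0],0,0]]'
python3 -m pendant '[[[0.3,-0.05,0],0,0],[[0.4,-0.07,0],0,0],[[0.5,-0.08,0],0,0],[[0.5,-0.08,0],0,0],[[0.5,-0.08,0],0,0],[[0.5,-0.08,0],0,0],[[0.4,-0.07,0],0,0],[[0,0,0],0,0],[[0,0,-0.2],0,0],[[0,0,-0.2],0,0],[[0,0,-0.1],0,0],[[0,0,0],0,0]]'
python3 shot.py 10 wrist scene
```

```text
time_s: 14.48
position: [0.4693, 0.4266, 0.1258]
tool_rot: [[0.988, 0.001, 0.153], [-0.153, 0.001, 0.988], [0.0, -1.0, 0.001]]
ft_force: [0.1, -0.1, -3.6]
grip_width: 0.0251
time_s: 15.48
position: [0.5607, 0.4095, 0.1098]
tool_rot: [[0.988, -0.002, 0.153], [-0.153, -0.001, 0.988], [-0.002, -1.0, -0.001]]
ft_force: [0.3, 0.9, -3.9]
grip_width: 0.0248
15.5833 [0.5613 0.4098 0.1109] yaw -8.789489958533725 [-0.3058  0.3089 -3.5255] 0.024913243021568304
```

View pics/wrist10.png

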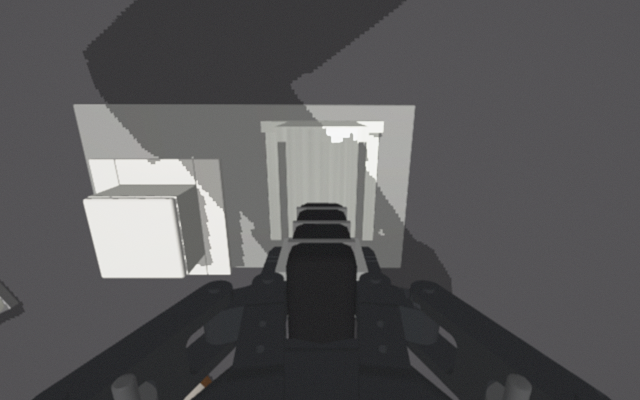

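View pics/scene10.png

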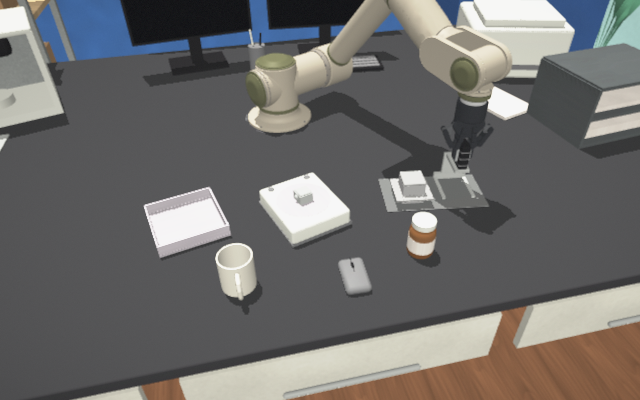

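```bash
python3 -m pendant '[[[0,0,-0.05],0,0],[[0,0,-0.05],0,0],[[0,0,-0.05],0,0],[[0,0,0],0,0]]'
python3 -c "
from rig import env
o=env.observe();print(o['position'],o['ft_force'])"
```

```text
time_s: 15.92
position: [0.5616, 0.4096, 0.1062]
tool_rot: [[0.988, -0.0, 0.153], [-0.153, -0.0, 0.988], [-0.0, -1.0, -0.0]]
ft_force: [0.6, -0.6, -3.2]
grip_width: 0.025
[0.56155327 0.40958398 0.10616869] [ 0.55851759 -0.62539137 -3.22008216]
```

```bash
python3 -m pendant '[[[0,0,-0.02],0,0],[[0,0,0],0,0],[[0,0,0],0,0]]'; python3 -m pendant '[[[0,0,-0.02],0,0],[[0,0,0],0,0],[[0,0,0],0,0]]'
```

```text
time_s: 16.17
position: [0.5618, 0.4096, 0.1061]
tool_rot: [[0.988, 0.0, 0.153], [-0.153, 0.0, 0.988], [0.0, -1.0, 0.0]]
ft_force: [-0.6, -1.1, -1.9]
grip_width: 0.025
time_s: 16.42
position: [0.5618, 0.4097, 0.106]
tool_rot: [[0.988, 0.001, 0.153], [-0.153, 0.0, 0.988], [0.001, -1.0, 0.001]]
ft_force: [-0.3, -0.4, 3.7]
grip_width: 0.0248
```

```bash
python3 -m pendant '[[[0,0,0],0,0.4],[[0,0,0],0,0.5],[[0,0,0],0,0.7],[[0,0,0],0,1],[[0,0,0],0,1],[[0,0,0],0,1],[[0,0,0.3],0,1],[[0,0,0.6],0,1],[[0,0,0.9],0,1],[[0,0,0.9],0,1],[[0,0,0.9],0,1]]'
python3 -m pendant '[[[0,0,0.6],0,1],[[0,0,0.4],0,1],[[-0.4,-0.4,0],0,1],[[-0.5,-0.6,0],0,1],[[-0.5,-0.6,0],0,1],[[-0.3,-0.4,0],0,1],[[0,0,0],0,1],[[0,0,0],0,1]]'
python3 shot.py 11 wrist scene top
python3 - <<'E'
from h import *
for k in('top11','wrist11','scene11'):
    z=np.load(f'pics/{k}.npz');c=(z['K'],z['R'],z['t']);P=cloud(c,z['D']);
    for n,lo,hi,x,y in (('captop',.06,.075,.553,.28),('fl',.026,.034,.553,.28),('tine',.006,.013,.55,.41),('handle',.151,.165,.56,.41)):
        Q=P[(P[...,2]>lo)&(P[...,2]<hi)&(abs(P[...,0]-x)<.08)&(abs(P[...,1]-y)<.056)]
        if len(Q)>5: print(k,n,len(Q),cv2.minAreaRect(Q[:,:2].astype(np.float32)),np.median(Q[:,2]))
E
```

```text
time_s: 17.33
position: [0.5616, 0.4095, 0.2154]
tool_rot: [[0.988, 0.0, 0.153], [-0.153, 0.0, 0.988], [0.0, -1.0, 0.0]]
ft_force: [1.3, -0.3, -0.5]
grip_width: 0.0859
time_s: 18.0
position: [0.5109, 0.3496, 0.2445]
tool_rot: [[0.988, 0.001, 0.154], [-0.154, 0.001, 0.988], [0.001, -1.0, 0.001]]
ft_force: [-0.1, -0.2, -0.1]
grip_width: 0.0856
18.15 [0.5113 0.3502 0.2433] yaw -8.797507873363603 [ 0.2489  1.1688 -1.1355] 0.08526837611550021
top11 captop 533 ((0.5526171326637268, 0.27971649169921875), (0.06088464707136154, 0.059679605066776276), 80.88706970214844) 0.0684571174781129
top11 fl 719 ((0.5526441931724548, 0.2794737219810486), (0.1006498858332634, 0.09974981099367142), 81.45980834960938) 0.03045888371368748
top11 tine 175 ((0.5562943816184998, 0.4097976088523865), (0.14731372892856598, 0.11071687936782837), 0.8498722314834595) 0.007693039286663185
top11 handle 154 ((0.563361406326294, 0.40664300322532654), (0.025279652327299118, 0.04739950969815254), 84.36349487304688) 0.15784305395944476
wrist11 captop 2564 ((0.553043007850647, 0.28075748682022095), (0.06016410142183304, 0.06
[... 365 characters left out ...]
.5614660978317261, 0.4097326099872589), (0.02637108974158764, 0.04829518124461174), 81.23804473876953) 0.15788755568869572
scene11 captop 345 ((0.5542624592781067, 0.2783246636390686), (0.061161771416664124, 0.0680357813835144), 80.36077117919922) 0.06745410988449413
scene11 fl 426 ((0.5544314980506897, 0.27768149971961975), (0.10123814642429352, 0.1060468927025795), 81.03128051757812) 0.030029235109243164
scene11 tine 204 ((0.5617715120315552, 0.40730100870132446), (0.09406615048646927, 0.12363157421350479), 81.10051727294922) 0.008475536745289843
scene11 handle 116 ((0.5665788650512695, 0.4054989516735077), (0.026595808565616608, 0.05180922895669937), 85.00923919677734) 0.15693851553843247
```

View pics/wrist11.png

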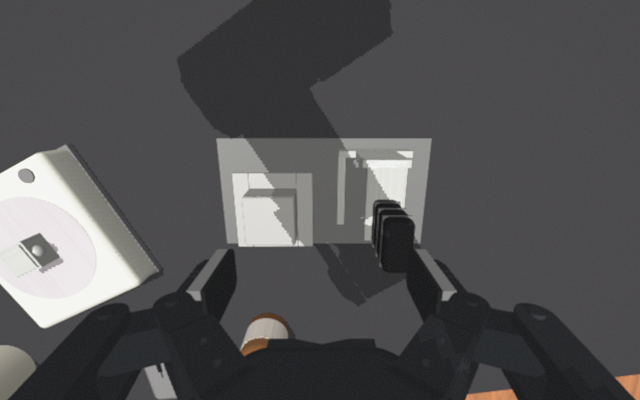

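View pics/scene11.png

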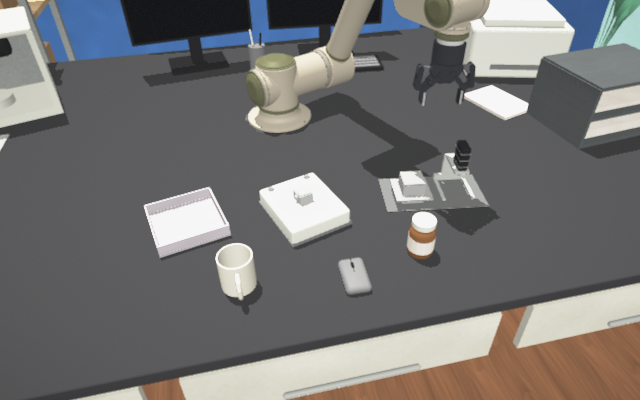

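```bash
python3 -m pendant '[[[0.34,-0.585,0],0,1],[[0.35,-0.585,0],0,1],[[0.35,-0.585,0],0,1],[[0.35,-0.585,0],0,1],[[0,0,-0.8],0,1],[[0,0,-0.9],0,1],[[0,0,-0.9],0,1],[[0,0,-0.9],0,1],[[0,0,-0.9],0,1],[[0,0,0],0,1]]' 50
python3 shot.py 12 wrist scene
```

```text
time_s: 18.98
position: [0.5505, 0.2792, 0.1058]
tool_rot: [[0.988, -0.009, 0.153], [-0.153, -0.003, 0.988], [-0.009, -1.0, -0.004]]
ft_force: [-0.4, 0.2, -0.4]
grip_width: 0.0856
19.0833 [0.5528 0.2798 0.1112] yaw -8.79723488933212 [1.1967 0.9562 1.7266] 0.08559837558310424
```

View pics/wrist12.png

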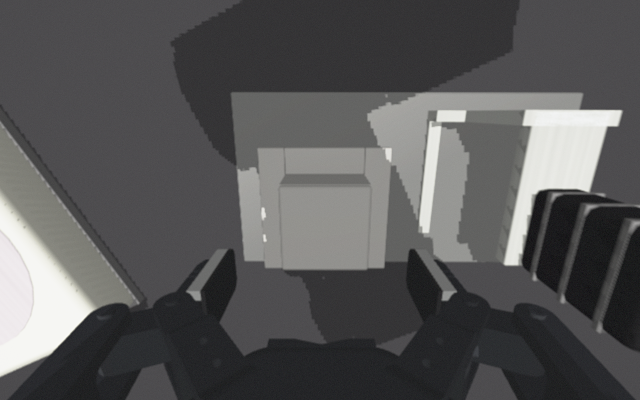

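```bash
python3 -m pendant '[[[0,0.02,-0.5],0,1],[[0,0,-0.6],0,1],[[0,0,-0.5],0,1],[[0,0,-0.4],0,1],[[0,0,-0.3],0,1],[[0,0,-0.23],0,1],[[0,0,0],0,1],[[0,0,0],0,1]]' 50
python3 shot.py 13 wrist scene
```

```text
time_s: 19.75
position: [0.5529, 0.2802, 0.0363]
tool_rot: [[0.988, 0.001, 0.153], [-0.153, 0.0, 0.988], [0.001, -1.0, 0.001]]
ft_force: [-0.5, 0.1, -0.2]
grip_width: 0.0856
19.85 [0.553  0.2802 0.0365] yaw -8.810635640766774 [-0.0393 -0.3417  0.9014] 0.08529565965788083
```

View pics/wrist13.png

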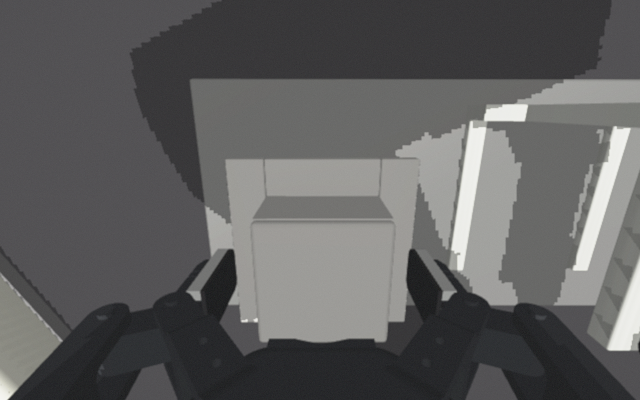

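```bash
python3 -m pendant '[[[0,0,0],0,0.85],[[0,0,0],0,0.75],[[0,0,0],0,0.5],[[0,0,0],0,0.3],[[0,0,0],0,0.3],[[0,0,0],0,0.3]]' 50
python3 -m pendant '[[[0,0,0.1],0,0.3],[[0,0,0.3],0,0.3],[[0,0,0.5],0,0.3],[[0,0,0.6],0,0.3],[[0,0,0.7],0,0.3],[[0,0,0.7],0,0.3],[[0,0,0.7],0,0.3],[[0,0,0.4],0,0.3],[[0,0,0],0,0.3]]'
python3 shot.py 14 wrist scene
python3 - <<'E'
from h import *
z=np.load('pics/top11.npz');c=(z['K'],z['R'],z['t']);P=cloud(c,z['D'])
Q=P[(P[...,2]>.026)&(P[...,2]<.045)&(abs(P[...,0]-.523)<.14)&(abs(P[...,1]+.33)<.14)]
print(cv2.minAreaRect(Q[:,:2].astype(np.float32)),np.median(Q[:,2]))
m=z['im'].astype(int).sum(2)>330
v,u=np.mgrid[:400,:640];m&=(u>380)&(u<485)&(v>195)&(v<295)
z0=P[m&(abs(P[...,0]-.523)<.05)&(abs(P[...,1]+.33)<.05)][:,2];print('floor',np.median(z0))
b=np.load('pics/scene14.npz')['im'];y=cv2.resize(b[50:230,350:500],None,fx=3,fy=3,interpolation=2);save('c14',y)
E
```

```text
time_s: 20.35
position: [0.5528, 0.2801, 0.0362]
tool_rot: [[0.988, 0.001, 0.153], [-0.153, 0.0, 0.988], [0.001, -1.0, 0.001]]
ft_force: [-0.3, -0.7, 5.5]
grip_width: 0.0595
time_s: 21.1
position: [0.5533, 0.2803, 0.1586]
tool_rot: [[0.988, 0.005, 0.153], [-0.153, 0.001, 0.988], [0.005, -1.0, 0.002]]
ft_force: [0.4, -1.0, -1.9]
grip_width: 0.0595
21.2 [0.5521 0.2799 0.1552] yaw -8.813939400029291 [-0.8628  0.274  -2.3662] 0.059342812902850525
((0.5235439538955688, -0.3284526467323303), (0.17999139428138733, 0.1814480572938919), 13.097124099731445) 0.033752482555783406
floor 0.004507075972400728
```

View pics/wrist14.png

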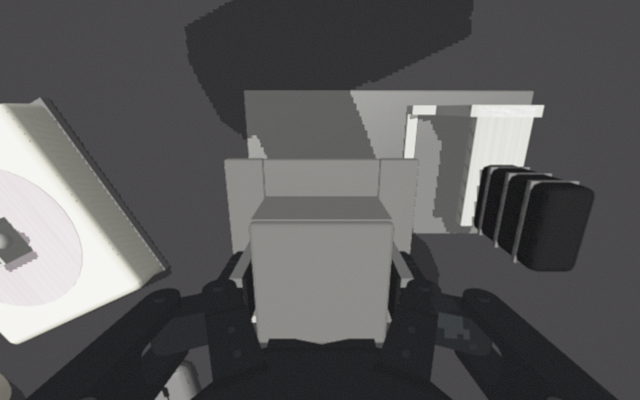

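View pics/c14.png

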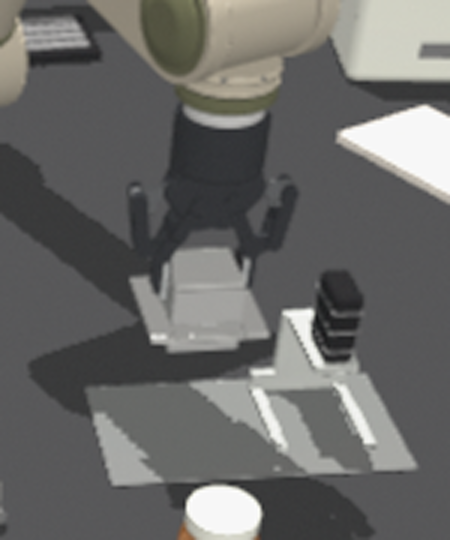

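```bash
python3 -m pendant '[[[0,-0.2,0],0.1,0.3],[[0,-0.4,0],0.16,0.3],[[-0.035,-0.6,0],0.16,0.3],[[-0.035,-0.81,0],0.16,0.3],[[-0.035,-0.81,0],0.16,0.3],[[-0.035,-0.81,0],0.16,0.3],[[-0.035,-0.81,0],0.16,0.3],[[-0.035,-0.81,0],0.16,0.3],[[-0.035,-0.81,0],0.16,0.3],[[-0.035,-0.81,0],0.16,0.3],[[-0.035,-0.81,0],0.16,0.3],[[-0.035,-0.81,0],0.16,0.3]]'
python3 -m pendant '[[[-0.04,-0.81,0],0.16,0.3],[[-0.04,-0.81,0],0.16,0.3],[[-0.04,-0.81,0],0.16,0.3],[[-0.04,-0.81,0],0.16,0.3],[[-0.04,-0.81,0],0.16,0.3],[[-0.04,-0.81,0],0.16,0.3],[[-0.04,-0.81,0],0.16,0.3],[[-0.04,-0.81,0],0.16,0.3],[[-0.04,-0.81,0],0.16,0.3],[[-0.04,-0.81,0],0.16,0.3],[[-0.04,-0.81,0],0.16,0.3],[[-0.04,-0.81,0],0.16,0.3]]'
python3 -m pendant '[[[-0.04,-0.81,0],0.16,0.3],[[-0.04,-0.6,0],0.16,0.3],[[-0.04,-0.4,0],0.16,0.3],[[-0.02,-0.25,0],0.1,0.3],[[0,0,0],0,0.3],[[0,0,0],0,0.3]]'
python3 shot.py 15 wrist scene top
```

```text
time_s: 22.2
position: [0.541, 0.0239, 0.1543]
tool_rot: [[1.0, -0.002, -0.009], [0.009, 0.0, 1.0], [-0.002, -1.0, 0.0]]
ft_force: [0.6, 0.2, -1.5]
grip_width: 0.0593
time_s: 23.2
position: [0.5265, -0.2675, 0.1541]
tool_rot: [[0.984, -0.002, -0.176], [0.176, 0.002, 0.984], [-0.002, -1.0, 0.002]]
ft_force: [-0.2, -0.4, -1.9]
grip_width: 0.0594
time_s: 23.7
position: [0.5229, -0.3277, 0.1547]
tool_rot: [[0.975, -0.001, -0.224], [0.224, 0.001, 0.975], [-0.001, -1.0, 0.001]]
ft_force: [-1.4, 0.9, -1.4]
grip_width: 0.0596
23.85 [ 0.5234 -0.3271  0.1553] yaw 13.032415357951052 [-0.6253 -0.6423 -1.602 ] 0.05894999974306797
```

View pics/wrist15.png

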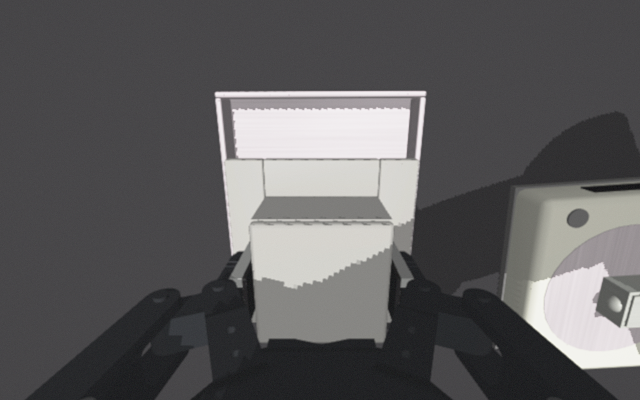

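View pics/scene15.png

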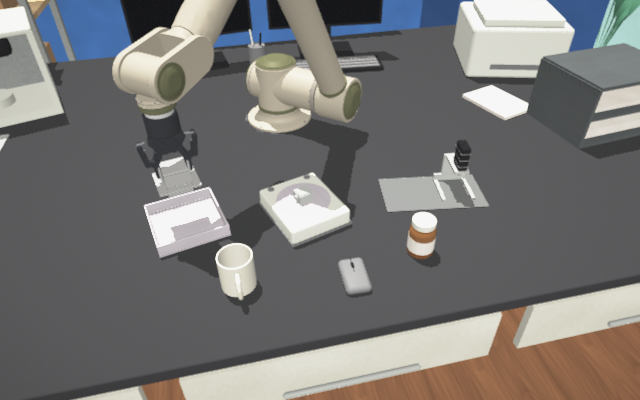

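```bash
python3 -m pendant '[[[0,0,-0.3],0,0.3],[[0,0,-0.6],0,0.3],[[0,0,-0.6],0,0.3],[[0,0,-0.6],0,0.3],[[0,0,-0.5],0,0.3],[[0,0,-0.4],0,0.3],[[0,0,-0.3],0,0.3],[[0,0,-0.2],0,0.3],[[0,0,-0.1],0,0.3],[[0,0,0],0,0.3],[[0,0,0],0,0.3]]'
python3 shot.py 16 wrist
```

```text
time_s: 24.77
position: [0.5235, -0.3282, 0.0479]
tool_rot: [[0.974, 0.001, -0.225], [0.225, -0.001, 0.974], [0.0, -1.0, -0.001]]
ft_force: [0.3, -0.0, -2.1]
grip_width: 0.0595
24.8167 [ 0.5236 -0.3283  0.0481] yaw 12.988383031808821 [ 0.344  -0.4828 -1.0032] 0.05914427227571583
```

View pics/wrist16.png

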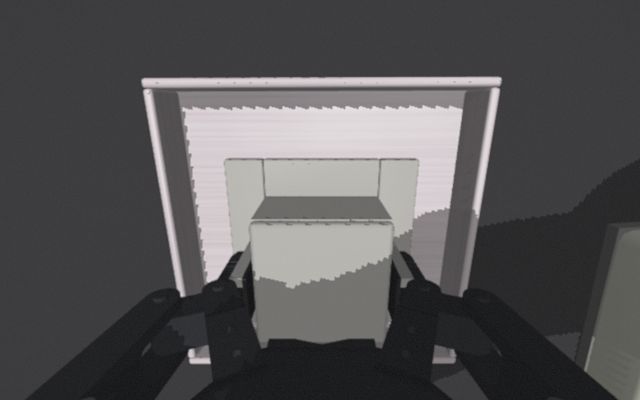

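Centred inside the tray; about 10 mm to go, now in small steps.

```bash
python3 -m pendant '[[[0,0,-0.06],0,0.3],[[0,0,-0.06],0,0.3],[[0,0,-0.05],0,0.3],[[0,0,-0.05],0,0.3],[[0,0,-0.04],0,0.3],[[0,0,0],0,0.3],[[0,0,0],0,0.3]]'
python3 -m pendant '[[[0,0,-0.03],0,0.3],[[0,0,-0.02],0,0.3],[[0,0,0],0,0.3],[[0,0,0],0,0.3]]'
```

```text
time_s: 25.4
position: [0.5233, -0.3281, 0.0396]
tool_rot: [[0.974, -0.0, -0.225], [0.225, 0.0, 0.974], [-0.0, -1.0, 0.0]]
ft_force: [-0.3, -0.1, -2.2]
grip_width: 0.0593
time_s: 25.73
position: [0.5233, -0.3282, 0.0382]
tool_rot: [[0.974, 0.0, -0.225], [0.225, -0.0, 0.974], [0.0, -1.0, -0.0]]
ft_force: [-0.9, 0.4, -0.7]
grip_width: 0.0592
```

```bash
python3 -m pendant '[[[0,0,-0.02],0,0.3],[[0,0,0],0,0.3],[[0,0,0],0,0.3]]'
python3 -m pendant '[[[0,0,0],0,0.3],[[0,0,0],0,0.3]]'
```

```text
time_s: 25.98
position: [0.5233, -0.3281, 0.0382]
tool_rot: [[0.974, 0.0, -0.225], [0.225, -0.0, 0.974], [0.0, -1.0, -0.0]]
ft_force: [-2.0, 0.4, 5.3]
grip_width: 0.059
time_s: 26.15
position: [0.5233, -0.3281, 0.0382]
tool_rot: [[0.974, 0.0, -0.225], [0.225, -0.0, 0.974], [0.0, -1.0, -0.0]]
ft_force: [-2.6, 1.8, 6.0]
grip_width: 0.059
```

```bash
python3 -m pendant '[[[0,0,0],0,0.72],[[0,0,0],0,0.76],[[0,0,0],0,0.85],[[0,0,0],0,1],[[0,0,0],0,1],[[0,0,0],0,1],[[0,0,0],0,1]]'
python3 -m pendant '[[[0,0,0.2],0,1],[[0,0,0.4],0,1],[[0,0,0.6],0,1],[[0,0,0.8],0,1],[[0,0,0.8],0,1],[[0,0,0.8],0,1],[[0,0,0.8],0,1],[[-0.5,0,0.5],0,1],[[-0.6,0,0],0,1],[[-0.6,0,0],0,1],[[0,0,0],0,1],[[0,0,0],0,1]]'
python3 shot.py 17 wrist scene top
python3 - <<'E'
from h import *
for k in('top17','wrist17','scene17'):
    z=np.load(f'pics/{k}.npz');c=(z['K'],z['R'],z['t']);P=cloud(c,z['D']);
    for n,lo,hi,x,y in (('captop',.06,.08,.523,-.328),('handle',.151,.165,.56,.41),('jar',.09,.11,.7545,.222),('mug',.035,.1,.77,-.22),('mouse',.008,.03,.808,.045)):
        Q=P[(P[...,2]>lo)&(P[...,2]<hi)&(abs(P[...,0]-x)<.07)&(abs(P[...,1]-y)<.056)]
        if len(Q)>5: print(k,n,len(Q),cv2.minAreaRect(Q[:,:2].astype(np.float32)),np.median(Q[:,2]))
E
```

```text
time_s: 26.73
position: [0.5233, -0.3281, 0.0375]
tool_rot: [[0.974, -0.0, -0.225], [0.225, 0.0, 0.974], [-0.0, -1.0, 0.0]]
ft_force: [0.1, -0.1, 0.4]
grip_width: 0.0858
time_s: 27.73
position: [0.472, -0.3282, 0.1853]
tool_rot: [[0.975, 0.001, -0.224], [0.224, -0.001, 0.975], [0.0, -1.0, -0.001]]
ft_force: [1.2, 0.9, -0.7]
grip_width: 0.0856
27.8833 [ 0.4729 -0.3281  0.1846] yaw 13.00323690573183 [-0.0033 -0.104   0.3404] 0.08499613223507538
top17 captop 528 ((0.5232290029525757, -0.3284558057785034), (0.06005101278424263, 0.06199619546532631), 13.054913520812988) 0.07021285557443971
top17 handle 223 ((0.5621986985206604, 0.4078400433063507), (0.02594463713467121, 0.048935119062662125), 81.00105285644531) 0.15797217721954598
top17 jar 364 ((0.7559240460395813, 0.22358231246471405), (0.05488472431898117, 0.05449512600898743), 68.9760971069336) 0.09952672268170847
top17 mug 481 ((0.7699543833732605, -0.22024348378181458), (0.07902414351701736, 0.1023329570889473), 61.282745361328125) 0.07261250085544076
top17 mouse 706 ((0.8078944087028503, 0.045235201716423035), (0.060008205473423004
[... 233 characters left out ...]
1549353599548, -0.33024996519088745), (0.06642960011959076, 0.05964509770274162), 13.002998352050781) 0.06961566903480311
scene17 handle 116 ((0.5639414191246033, 0.40650081634521484), (0.026646846905350685, 0.05553027242422104), 82.27251434326172) 0.15689826682668478
scene17 jar 361 ((0.7603073716163635, 0.22217948734760284), (0.05514122545719147, 0.056157078593969345), 86.00347900390625) 0.0988889338095
scene17 mug 1338 ((0.7748574018478394, -0.21040049195289612), (0.10942337661981583, 0.07848060131072998), 30.621959686279297) 0.06713965241567607
scene17 mouse 895 ((0.8101228475570679, 0.04291490465402603), (0.06040436029434204, 0.10250118374824524), 87.95062255859375) 0.020457293554747808
```

View pics/wrist17.png

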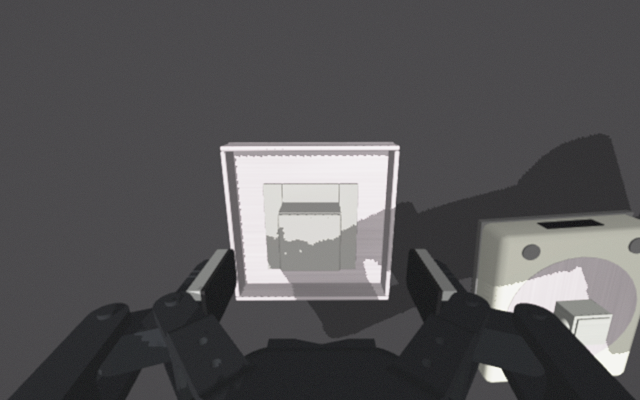

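View pics/scene17.png

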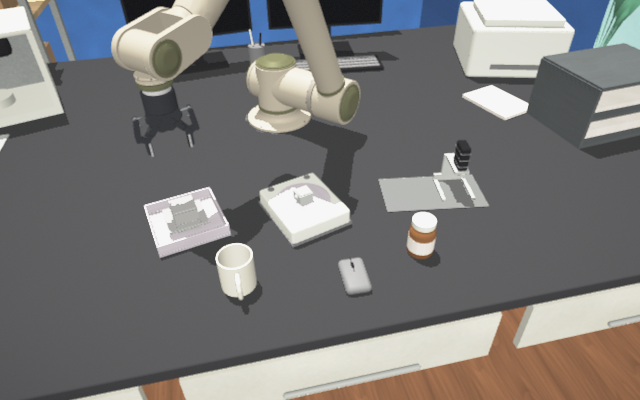

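The cap stands upright at the centre of the tray, the puller stands on the mat, and the bystanders have not moved. The arm is clear of everything.

```bash
python3 -c "
from rig import env
print(env.close_job())"
```

```text
the job is handed in; nothing more can be done
None
```

The job is done and handed in at about 28 s of the 72 s allowed. I hooked the cap with the puller, popped it straight off the hub and set it upright on the mat. I then drew the tines clear, stood the puller on the mat, and moved the cap into the tray with the gripper.

**Last checks:**
- **Cap:** its top was at z ≈ 0.070 m, against 0.071 m expected on the tray floor. It was centred within about 1 mm and square to the tray.
- **Puller:** it stood upright on the mat, with its handle top at z ≈ 0.158 m, against 0.159 m expected.
- **Jar, mug and mouse:** the top view showed the mug and mouse unchanged within about 1 mm. The jar read 1–2 mm off, but it was measured over a different height band than at the start, and the arm never came near it.
- **Forces:** the wrist-force readings, taken at the end of each move, stayed below about 9 N.

**Checks that disagreed:**
- My first two-view triangulation of the handle-top height gave 0.085 m. Redone with pixel means it gave 0.148 m. The depth readings from both cameras gave 0.157–0.158 m, and those are what I used.
- The scene camera read a few millimetres off the other two in x and y.

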